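# Slide the drip dish through the gap to the drain tap

## Task

Push the shallow grey ceramic dish along the shelf with the fingers, through the narrow gap between the air pump and the LED driver, until it stands centred under the spout of the drain tap to catch its drips. Slide it flat on the shelf without lifting or tipping it, leave the other loose things as they are, and take the hand away when it is there.

Things in the scene. Friction and masses are not known exactly. Their poses are not given: they have to be found in the camera images.
- drip_dish: Loose shallow round dish of grey ceramic, open at the top: 90 mm outside diameter, 24 mm high, upright wall 5 mm thick, floor 6 mm thick, about 0.17 kg. Origin: centre of its underside, on the shelf. It slides on the shelf at a few newtons or less. It starts on the side of the gap away from the tap, with at least 20 mm free between it and the pump and driver, up to about 65 mm off the gap's centre line.
- gap (a point): Point on the shelf surface in the middle of the gap between the air pump's end and the LED driver's end. The gap is 96 mm wide, measured along this frame's y axis; its x axis runs along the shelf through the gap, towards the tap's side. The pump stands on its +y side, the driver on its -y side.
- air_pump: Air pump, fixed to the shelf: a dark rounded box on rubber feet, 78 mm along its x, 135 mm along its y, 52 mm high with a 3 mm dial on top, upright edges rounded at 16 mm radius; two thin air outlets stick out 18 mm from its +x side at y = +-22 mm, 22 mm up. Origin: centre of its underside. Its x axis runs through the gap towards the tap; its -y end borders the gap.
- led_driver: LED driver, fixed to the shelf: a low finned aluminium box with black end caps, 60 mm along its x (small screw lugs to 39 mm from the middle, 6 mm high), 150 mm along its y, 36 mm high, end caps rounded at 9 mm radius. Origin: centre of its underside. Its +y end borders the gap.
- spout (a point): Centre of the open mouth of the drain tap's spout, which points straight down, 36 mm above the shelf (the dish passes under it); 110 to 140 mm past the middle of the gap and up to about 12 mm off the gap's centre line. The spout is a grey tube of 16 mm diameter.
- drain_tap: Drain tap, fixed to the shelf, all grey plastic pipe. Its x axis points away from the gap, its y axis to the pump's side. Origin on the shelf straight below the spout. From the spout the pipe (top at 60 mm height, valve body to 65 mm, black lever to 86 mm, 70 to 134 mm out) runs level in the direction 34 degrees from its +x towards its +y, away from the gap, to a riser 170 mm out that goes up to 250 mm height. Nothing of it lies at x below -10 mm.
- tablet_jar: Loose bystander: small amber jar with white cap, 50 mm diameter, 46 mm high, upright, beyond the pump's front corner. Origin: centre of its underside.
- algae_magnet: Loose bystander: black magnet cleaner with a grip bar, 64 x 44 x 34 mm high, behind the dish, on the side away from the gap, at least 50 mm from it. Origin: centre of its underside.
- tweezers: Loose bystander: stainless tweezers lying flat near the far left corner of the work, 165 mm long, 8 mm high, along its x. Origin: middle of its length, on the shelf.
- food_tub: Loose bystander on the turntable: yellow flip-top food tub, 79 mm diameter, 98 mm high. Origin: centre of its underside, 20 mm above the shelf (as for all four things in the white turning tray of 300 mm diameter).
- scoop: Loose bystander on the turntable: small green plastic scoop, 100 mm long. Origin: underside, near its middle.
- pleco_tube: Loose bystander on the turntable: grey ceramic tube lying on its flat foot, 110 mm long, 54 mm high. Origin: centre of its underside.
- glass_dish: Loose bystander on the turntable: clear glass dish, 68 mm diameter, 28 mm high. Origin: centre of its underside.
Things that resemble listed ones, but are neither listed nor needed, are in the scene too. Leave any red or turquoise look-alike of the drip_dish alone.

How it is judged:
On the way:
1. the dish is between the air pump and the LED driver, its centre within 25 mm of the middle of the gap along the way through (x of drip_dish in the frame of gap between -0.025 and 0.025 m and y of drip_dish in the frame of gap between -0.015 and 0.015 m), for 0.05 s.
At the end, for the whole second after the job is handed in: The dish, having passed through the gap, stands flat and at rest on the shelf with its centre within 15 mm of the point under the spout, wholly past the gap; every other loose thing is within 20 mm of where it began (horizontal distance between drip_dish and spout below 0.015 m and x of drip_dish in the frame of gap above 0.08 m and height (world z) of drip_dish below 0.004 m and angle between drip_dish's own z axis and vertical below 0.08 rad and linear speed of drip_dish below 0.01 m/s and distance of each of food_tub, scoop, pleco_tube, glass_dish, tweezers, tablet_jar, algae_magnet from where it was at the start of the episode below 0.02 m); the robot touches nothing.
It fails at once if the dish is lifted more than 8 mm off the shelf (height (world z) of drip_dish above 0.008 m).
It fails at once if the dish is tipped more than about 15 degrees (angle between drip_dish's own z axis and vertical above 0.26 rad).
It fails at once if another loose thing is shifted more than 20 mm (distance of any of food_tub, scoop, pleco_tube, glass_dish, tweezers, tablet_jar, algae_magnet from where it was at the start of the episode above 0.02 m).
It also fails if it takes over 45 s, if anything falls off the work surface, if the arm or the gripper's body presses on something with over 40 N, if the wrist force passes 120 N, or if a joint passes its speed limit or range.

## Robot

A 7-joint arm with a two-finger parallel gripper is mounted at the origin on the work surface. World frame = base frame: x ahead of the robot, y to its left, z up, the work surface at z = 0. Lengths are in m, angles in rad, forces in N, time in s.
With the tool pointing down it reaches from about 0.35 to 0.9 m from the base axis. Payload 7.2 kg.
Tool frame: the origin (TCP) lies on the mounting face of the last link; the fingertips stand 182 mm ahead of it and the grasp point (between the pads) lies 163 mm ahead of it (env.tips_ahead is the distance from the TCP to the fingertips, in m); z points along the fingers, x is the direction in which the jaws open and shut, and the axes are right-handed (so a half turn about z gives the same grasp; the last joint's range is limited). The gripper opens to 88 mm and grips with 3 to 60 N. Pads are 20 mm wide; open, the fingers measure 115 mm over their backs; the gripper's body (75 mm by 178 mm) begins 61 mm behind the grasp point.
Start: joints at [1.241, 0.411, -0.013, 1.596, 0.006, 1.134, -0.082], TCP at [0.162, -0.604, 0.405] pointing down, gripper open.
Joint ranges: [-2.95, 2.95], [-0.29, 1.99], [-1.47, 1.44], [0.14, 2.54], [-1.03, 4.17], [0.13, 1.85], [-2.86, 2.86]. Speed limits (rad/s): [2.39, 2.39, 3.01, 3.01, 3.14, 3.14, 3.14].

## Interface

Orientations are given as a unit quaternion [w, x, y, z].
In Python, from plant import env gives the robot as it stands.
- The arm moves only by the tool servo_tool, never from a script. Its argument "commands" is a list of rows, each a list of 5 numbers: the shift along the tool's x, y, z in m, then the turn about the tool's z in degrees, then the opening, from 0 (shut) to 1 (fully open). In form: [[x, y, z, yaw, fingers], ...]. A call has 1 to 8 rows; each row is the pose to reach, as a shift and turn from the pose measured when the call began, along the tool's axes at that moment; what a row does not reach only later rows make up. A row lasts 1/12 s, in which the tool goes at most 41.7 mm and 7.16 degrees, less where a joint would pass 70% of its speed; a pose out of reach is approached as far as the arm can. A call with a gripper value outside its range is refused whole. The fingers move at their own pace and stop on an object; "force" is the grip in N (left out, the last holds). Time passes only in rows, so rows that repeat a pose let the fingers close. It gives the time, the measured TCP pose, the force and the opening at its end, in the units of the state.
- env.get_obs(): the state, without advancing time (a new reading comes with each control period).
- env.capture(name): name is "scene" or "side" or "wrist"; returns the picture (384x512x3 uint8, red, green, blue); there is no depth.
- env.get_calibration(name): a dict with "fovy" (degrees; the focal length in pixels is half the picture's height over the tangent of half this angle, whatever the lens; pixels are square), "cx", "cy" (the principal point, pixels), "k1" (the pictures are not rectified: a ray, as slopes to the right and down, at radius r is drawn at 1 + k1 r^2 times it, then the intrinsics apply), "R" (3x3) and "t" (3): a world point X has camera coordinates R X + t. Camera axes: x right, y down, z forward; pixel columns grow to the right and rows downward; lengths in m; the calibration is good to about 2 mm. A picture is of the moment at which its call begins: read the wrist's pose just before it. get_calibration takes no time and is no camera call; for the wrist camera it gives the pose at the moment of the call.
- env.job_done(): hands the job in, once; it reports no verdict.
The state is a dict: "clock": time; "qpos": joint angles; "qd": joint speeds; "tau": joint torques, N m; "tool_pos": TCP position; "tcp_rot": TCP orientation; "ft_force": force on the tool from outside, world axes, zero at the start; "ft_torque": the same for the moment, N m; "opening": finger opening in m.
Only numpy, scipy, OpenCV 4.12 (cv2) and the standard library are available. Lean on these libraries where they do the work, as an engineer would, in place of code of your own. Each camera call takes 0.05 s, during which the arm holds its last target. There are 200 camera calls.

## Working session

There is one attempt and no reset: what is moved stays moved. The work goes in short steps, Python scripts to look and compute and a tool call to move; the robot and the scene stay as the last step left them, time stands still between calls to the robot, and variables do not carry over. Pictures are saved under pics/ and viewed, about 8 in all and at most 12, crops included, and the job is handed in when it is done.

Besides the shell and the picture viewer there is one more tool, called in YAML: its name, and indented under it one key for each argument. servo_tool: Moves the arm, as the interface text tells. Its arguments: {"type":"object","properties":{"commands":{"type":"array"},"force":{"type":"number"}},"required":["commands"]}

```bash
ls; mkdir -p pics; cat > h.py <<'E'
import numpy as np, cv2
from plant import env
def cap(n,f):
    c=env.get_calibration(n); im=env.capture(n); cv2.imwrite(f'pics/{f}.png',im[...,::-1].copy()); return im,c
def KD(c):
    f=192/np.tan(np.radians(c['fovy'])/2)
    return np.array([[f,0,c['cx']],[0,f,c['cy']],[0,0,1.]]),np.array([c['k1'],0,0,0.])
def w(c,uv,z):
    K,D=KD(c); p=cv2.undistortPoints(np.array(uv,float).reshape(-1,1,2),K,D).reshape(-1,2)
    R=np.array(c['R']);o=-R.T@np.array(c['t']); d=np.c_[p,np.ones(len(p))]@R
    return o+d*((np.broadcast_to(z,len(p))-o[2])/d[:,2])[:,None]
def px(c,X):
    K,D=KD(c); return cv2.projectPoints(np.array(X,float).reshape(-1,1,3),cv2.Rodrigues(np.array(c['R']))[0],np.array(c['t'],float),K,D)[0].reshape(-1,2)
E
python3 - <<'E'
from h import *
for n in('scene','side'):
    im,c=cap(n,n+'0'); R=np.array(c['R']); print(n,c['fovy'],(-R.T@np.array(c['t'])).round(3),R[2].round(2))
print(env.get_obs())
a=[cv2.imread(f'pics/{n}0.png') for n in('scene','side')]
for n,i in zip(('scene','side'),a): cv2.imwrite(f'pics/{n}0b.png',cv2.resize(i,(800,600),interpolation=cv2.INTER_CUBIC))
E
```

```text
pics
scene 56.181038976527105 [1.021 0.294 0.81 ] [-0.47 -0.39 -0.79]
side 52.39434305790659 [ 0.492 -1.041  0.737] [ 0.04  0.81 -0.58]
{'clock': 0.1, 'qpos': array([ 1.2408242 ,  0.41181022, -0.01271622,  1.59690394,  0.00558935,
        1.13431494, -0.08219226]), 'qd': array([ 0.00083438, -0.00215618,  0.00030937, -0.00037755, -0.00020039,
        0.00120507,  0.00033969]), 'tau': array([ 3.26504050e-03, -5.89098608e+01,  6.44019339e-01, -2.91709435e+01,
       -5.38210245e-02,  1.44739656e-02,  7.30558781e-05]), 'tool_pos': array([ 0.16168466, -0.60353935,  0.4039221 ]), 'tcp_rot': array([-3.90976965e-04,  7.93354285e-01, -6.08759795e-01, -5.81238951e-04]), 'ft_force': array([-0.27337719,  0.53395698, -0.36867331]), 'ft_torque': array([ 0.01273609,  0.02650375, -0.01746156]), 'opening': 0.08751305636081999}
```

View pics/scene0b.png

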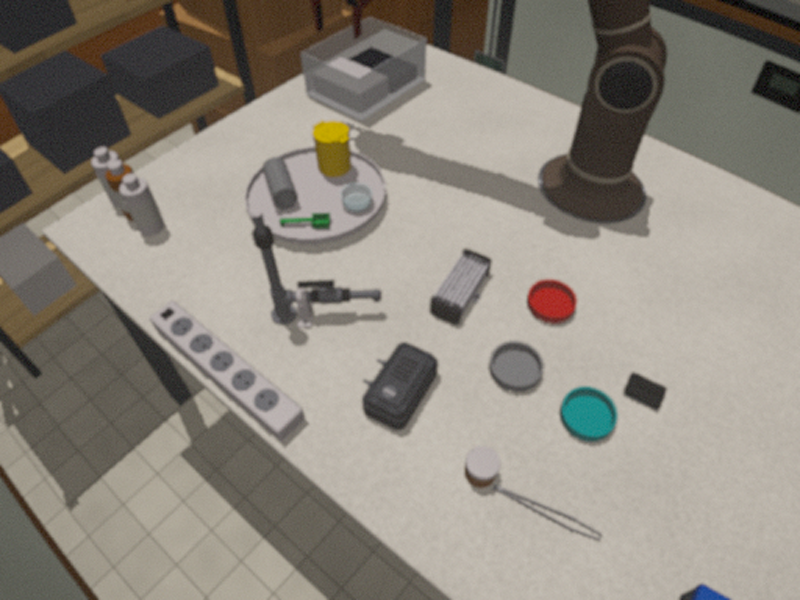

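View pics/side0b.png

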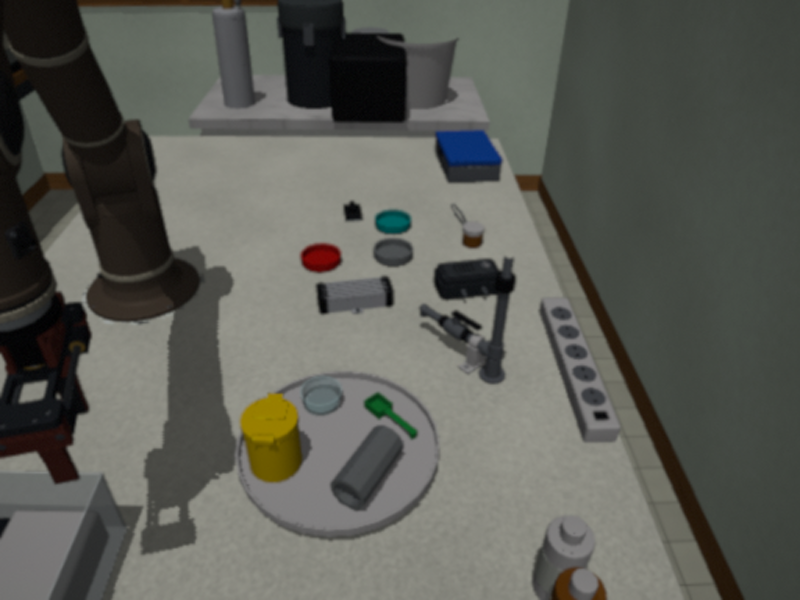

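The scene view shows the grey dish at (516,366), the pump at (400,386), the driver at (461,286) and the spout end at (378,296). The side view shows the dish at (393,251), the driver at (355,295), the pump at (470,280) and the spout at (424,312). Next I'll get rough positions and overlay the fitted outlines.

```bash
cat > fit.py <<'E'
from h import *
from scipy.optimize import least_squares
S=512/800
cs,cd=env.get_calibration('scene'),env.get_calibration('side')
def P(c,u,z): return w(c,np.array(u)*S,z).round(4)
print('dish',P(cs,[(516,364)],.02),P(cd,[(393,249)],.02))
print('pump',P(cs,[(402,380)],.052),P(cd,[(468,274)],.052))
print('drv',P(cs,[(463,280)],.036),P(cd,[(355,290)],.036))
print('drvends side',P(cd,[(320,292),(391,288)],.036),'scene',P(cs,[(478,257),(447,302)],.036))
print('pumpends side',P(cd,[(436,277),(500,272)],.052),'scene',P(cs,[(419,352),(385,407)],.052))
print('spout',P(cs,[(378,296)],.048),P(cd,[(425,311)],.048))
print('jar',P(cs,[(483,460)],.046),'mag',P(cs,[(646,388)],.02),'red',P(cs,[(552,300)],.02),'turq',P(cs,[(588,412)],.02),'riser',P(cs,[(283,315)],.0))
for n,r,name in(('scene',(340,220,580,480),'a'),('side',(290,200,530,380),'b')):
    im=cv2.imread(f'pics/{n}0.png'); x0,y0,x1,y1=[int(v*S) for v in r]
    k=4 if n=='scene' else 5
    print(n,x0,y0,k); cv2.imwrite(f'pics/crop_{name}.png',cv2.resize(im[y0:y1,x0:x1],None,fx=k,fy=k,interpolation=cv2.INTER_CUBIC))
a,b=cv2.imread('pics/crop_a.png'),cv2.imread('pics/crop_b.png');print(a.shape,b.shape)
E
python3 fit.py
```

```text
dish [[0.5199 0.1254 0.02  ]] [[0.52   0.1213 0.02  ]]
pump [[0.6782 0.0108 0.052 ]] [[ 0.6688 -0.0252  0.052 ]]
drv [[ 0.4397 -0.043   0.036 ]] [[ 0.4419 -0.059   0.036 ]]
drvends side [[ 0.3736 -0.0659  0.036 ]
 [ 0.5131 -0.0519  0.036 ]] scene [[ 0.3753 -0.0545  0.036 ]
 [ 0.499  -0.0348  0.036 ]]
pumpends side [[ 0.6031 -0.0362  0.052 ]
 [ 0.7352 -0.0176  0.052 ]] scene [[ 0.6207 -0.0012  0.052 ]
 [ 0.7307  0.0211  0.052 ]]
spout [[ 0.5732 -0.1304  0.048 ]] [[ 0.575  -0.1426  0.048 ]]
jar [[0.7038 0.1829 0.046 ]] mag [[0.4227 0.3181 0.02  ]] red [[0.3626 0.1024 0.02  ]] turq [[0.5226 0.2631 0.02  ]] riser [[ 0.6884 -0.2609  0.    ]]
scene 217 140 4
side 185 128 5
(668, 616, 3) (575, 770, 3)
```

View pics/crop_a.png

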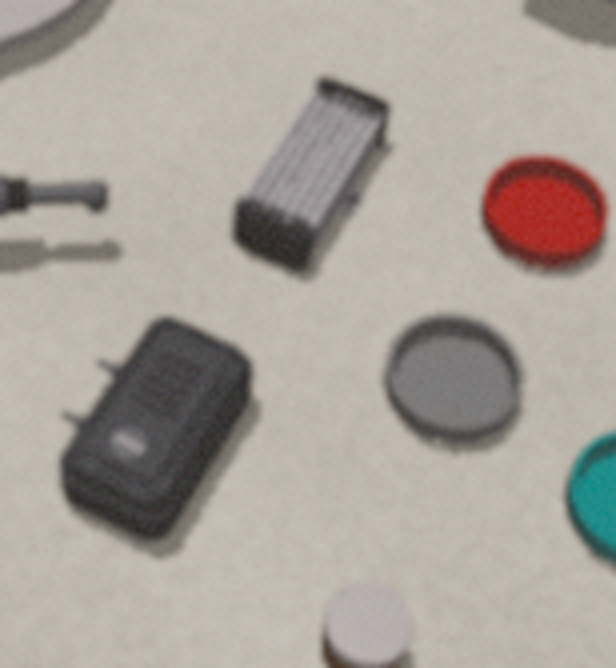

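View pics/crop_b.png

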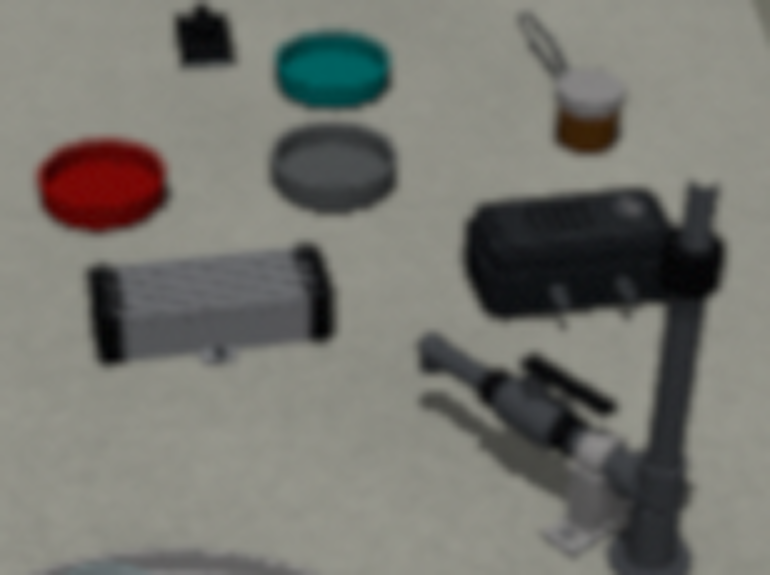

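Both crops are clear. In crop_a the driver runs from (318,80) to (300,272), the pump spans (62..252, 318..540), and the dish is at (454,380). In crop_b the spout mouth is near (430,370). I'll fit box outlines to the silhouettes in both views.

```bash
cat > fit2.py <<'E'
from h import *
from scipy.optimize import least_squares
C={'scene':env.get_calibration('scene'),'side':env.get_calibration('side')}
O={'scene':(217,140,4),'side':(185,128,5)}
def crop(n,u): x,y,k=O[n]; return np.array([x-.5,y-.5])+(np.array(u,float)+.5)/k
def box(L,W,H,r,z0=0):
    a=np.linspace(0,2*np.pi,40,endpoint=False); q=np.c_[np.cos(a),np.sin(a)]
    p=q*r+np.sign(q+1e-9)*[L/2-r,W/2-r]
    return np.vstack([np.c_[p,np.full(40,z)] for z in(z0,H)])
def cyl(R,z0,z1): return box(2*R,2*R,z1,R,z0)
def pose(m,x): c,s=np.cos(x[2]),np.sin(x[2]); return m@np.array([[c,-s,0],[s,c,0],[0,0,1]]).T+[x[0],x[1],0]
D=np.array([[np.cos(t),np.sin(t)] for t in np.linspace(0,2*np.pi,24,endpoint=False)])
def fit(name,m,obs,x0,rot=True):
    def f(x):
        x=x if rot else np.r_[x,0]
        return np.hstack([(px(C[n],pose(m,x))@D.T).max(0)-(o@D.T).max(0) for n,o in obs.items()])
    s=least_squares(f,x0[:3 if rot else 2],x_scale=.01,loss='soft_l1'); print(name,s.x.round(4),'rms px',np.sqrt((f(s.x)**2).mean()).round(2)); 
    for n in obs:
        s1=least_squares(lambda x:(px(C[n],pose(m,x if rot else np.r_[x,0]))@D.T).max(0)-(obs[n]@D.T).max(0),s.x,x_scale=.01); print('   ',n,s1.x.round(4))
    return s.x
dr={'scene':crop('scene',[(318,78),(325,76),(385,98),(389,108),(384,140),(306,270),(296,272),(236,241),(235,205),(240,198)]),
 'side':crop('side',[(88,270),(95,264),(305,244),(318,246),(333,330),(330,340),(320,342),(118,362),(100,362),(97,355)])}
pu={'scene':crop('scene',[(165,318),(175,317),(242,350),(252,365),(250,398),(170,530),(155,540),(140,536),(72,500),(63,485),(65,460),(150,325)]),
 'side':crop('side',[(466,255),(465,235),(478,208),(495,200),(630,188),(650,190),(665,210),(672,290),(505,317),(485,308),(470,275)])}
di={'scene':crop('scene',[(387,375),(390,350),(410,325),(445,314),(490,325),(520,358),(521,390),(505,425),(470,446),(440,443),(400,415),(387,390)]),
 'side':crop('side',[(270,165),(280,140),(300,128),(335,123),(370,128),(393,148),(396,175),(390,190),(370,205),(335,211),(300,206),(278,193),(271,180)])}
th=-np.pi/2+.12
p=fit('pump',box(.078,.135,.052,.016,.006),pu,[.67,-.01,th])
d=fit('driver',box(.060,.150,.036,.009),dr,[.44,-.05,th])
e=fit('dish',cyl(.045,0,.024),di,[.52,.123],False)
R=lambda t:np.array([[np.cos(t),-np.sin(t)],[np.sin(t),np.cos(t)]])
A=p[:2]+R(p[2])@[0,-.0675];B=d[:2]+R(d[2])@[0,.075];g=(A+B)/2;t=(p[2]+d[2])/2
print('ends',A,B,'gap',g,'width',R(t).T@(A-B),'th+90',np.degrees(t)+90)
print('dish in gap',R(t).T@(e-g))
for n,u in(('scene',[(95,205),(104,195)]),('side',[(430,372),(428,345)])):
    q=w(C[n],crop(n,u),[.036,.055]); print('spout',n,q.round(4),(q[:,:2]-g)@R(t))
E
python3 fit2.py
```

```text
pump [ 0.6722  0.0034 -1.3281] rms px 2.17
    scene [ 0.6747  0.006  -1.3713]
    side [ 0.6711 -0.0032 -1.1987]
driver [ 0.4388 -0.0471 -1.3713] rms px 0.5
    scene [ 0.4377 -0.0473 -1.3624]
    side [ 0.4395 -0.0471 -1.4096]
dish [0.5187 0.1252] rms px 0.95
    scene [0.5181 0.1251]
    side [0.5193 0.1251]
ends [ 0.60670108 -0.01283708] [ 0.51234511 -0.03223329] gap [ 0.5595231  -0.02253518] width [0.00176822 0.09631269] th+90 12.667927828562867
dish in gap [-0.15305999 -0.00744746]
spout scene [[ 0.5727 -0.137   0.036 ]
 [ 0.5733 -0.1275  0.055 ]] [[ 0.11457037 -0.01225171]
 [ 0.1053912  -0.00956877]]
spout side [[ 0.5715 -0.1412  0.036 ]
 [ 0.5696 -0.1401  0.055 ]] [[ 0.11842266 -0.01433038]
 [ 0.11695099 -0.01594202]]
```

servo_tool:
  commands:
    - [-0.024,-0.032,0,-5,0.57]
    - [-0.048,-0.064,0,-10,0.57]
    - [-0.072,-0.096,0,-15,0.57]
    - [-0.096,-0.128,0,-20,0.57]
    - [-0.12,-0.16,0,-25,0.57]
    - [-0.144,-0.192,0,-30,0.57]
    - [-0.168,-0.224,0,-35,0.57]
    - [-0.192,-0.256,0,-40,0.57]

```text
clock: 0.77
tool_pos: [0.3599, -0.35, 0.404]
tcp_rot: [-0.001, 0.954, -0.299, -0.001]
ft_force: [0.7, -0.5, -0.5]
opening: 0.0499
```

```bash
cat > go.py <<'E'
import sys
from h import *
from scipy.spatial.transform import Rotation as Ro
def st():
    o=env.get_obs(); q=o['tcp_rot']; R=Ro.from_quat([q[1],q[2],q[3],q[0]]).as_matrix(); return o,R
def to(x,y,z,yaw):
    o,R=st(); d=R.T@(np.array([x,y,z])-o['tool_pos']); cur=np.degrees(np.arctan2(R[1,0],R[0,0]))
    print('t',o['clock'],'pos',o['tool_pos'].round(4),'yaw',cur.round(2),'tilt',R[:,2].round(4),'F',o['ft_force'].round(1),'op',o['opening'].round(4),'shift mm',(d*1e3).round(1),'turn',round(cur-yaw,2))
if __name__=='__main__': to(*map(float,sys.argv[1:]))
E
python3 go.py .52 .05 .40 11.8
```

```text
Traceback (most recent call last):
  File "go.py", line 9, in <module>
    if __name__=='__main__': to(*map(float,sys.argv[1:]))
                             ~~^^^^^^^^^^^^^^^^^^^^^^^^^^
  File "go.py", line 8, in to
    print('t',o['clock'],'pos',o['tool_pos'].round(4),'yaw',cur.round(2),'tilt',R[:,2].round(4),'F',o['ft_force'].round(1),'op',o['opening'].round(4),'shift mm',(d*1e3).round(1),'turn',round(cur-yaw,2))
                                                                                                                                ^^^^^^^^^^^^^^^^^^
AttributeError: 'float' object has no attribute 'round'
```

```bash
sed -i "s/o\['opening'\].round(4)/round(o['opening'],4)/" go.py; python3 go.py .53 .06 .40 11.8
```

```text
t 0.7667 pos [ 0.3599 -0.35    0.404 ] yaw -34.76 tilt [-8.0e-04  1.4e-03 -1.0e+00] F [ 0.7 -0.5 -0.5] op 0.0499 shift mm [ -94.1 -433.8    4.5] turn -46.56
```

servo_tool:
  commands:
    - [-0.008,-0.04,0,-6,0.57]
    - [-0.017,-0.078,0,-12,0.57]
    - [-0.025,-0.117,0,-18,0.57]
    - [-0.034,-0.156,0,-24,0.57]
    - [-0.042,-0.195,0,-30,0.57]
    - [-0.051,-0.234,0,-36,0.57]
    - [-0.06,-0.273,0,-41,0.57]
    - [-0.068,-0.312,0,-46.5,0.57]

```text
clock: 1.43
tool_pos: [0.482, -0.053, 0.4044]
tcp_rot: [-0.001, 0.995, 0.104, -0.0]
ft_force: [-0.4, 0.8, 0.0]
opening: 0.0504
```

```bash
python3 go.py .53 .06 .40 11.8; python3 - <<'E'
from h import *
im,c=cap('wrist','wr0'); R=np.array(c['R']); print(c['fovy'],(-R.T@np.array(c['t'])).round(3),R[2].round(3))
print(px(c,[[.559,-.022,0],[.572,-.139,.036],[.5187,.1252,.024]]))
E
```

```text
t 1.4333 pos [ 0.482  -0.053   0.4044] yaw 11.97 tilt [-8.e-04  1.e-03 -1.e+00] F [-0.4  0.8  0. ] op 0.0504 shift mm [  70.4 -100.6    4.5] turn 0.17
61.859495675213005 [0.465 0.03  0.384] [ 0.063 -0.298 -0.953]
[[325.09708534 147.40062026]
 [315.30553432 248.66929523]
 [330.99167237  -0.87737538]]
```

servo_tool:
  commands:
    - [0.025,-0.03,0,0,0.57]
    - [0.05,-0.06,0,0,0.57]
    - [0.075,-0.09,0,0,0.57]
    - [0.085,-0.1,0,0,0.57]
    - [0.085,-0.1,0,0,0.57]
    - [0.085,-0.1,0,0,0.57]

```text
clock: 1.98
tool_pos: [0.5448, 0.0713, 0.405]
tcp_rot: [-0.003, 0.994, 0.113, 0.001]
ft_force: [0.4, -0.4, -1.1]
opening: 0.0506
```

```bash
python3 go.py .505 .189 .2 11.8; python3 - <<'E'
from h import *
im,c=cap('wrist','wr1'); 
print(px(c,[[.559,-.022,0],[.572,-.139,.036],[.5187,.1252,.024]]))
cv2.imwrite('pics/wr1b.png',cv2.resize(im[...,::-1].copy(),(768,576),interpolation=cv2.INTER_CUBIC))
import pickle; pickle.dump(c,open('wr1.pkl','wb'))
E
```

```text
t 1.9833 pos [0.5448 0.0713 0.405 ] yaw 12.94 tilt [ 7.0e-04  5.6e-03 -1.0e+00] F [ 0.4 -0.4 -1.1] op 0.0506 shift mm [ -12.8 -122.6  205.7] turn 1.14
[[251.27643176 230.53283665]
 [241.04129572 323.55204082]
 [244.39436279 112.8635687 ]]
```

View pics/wr1b.png

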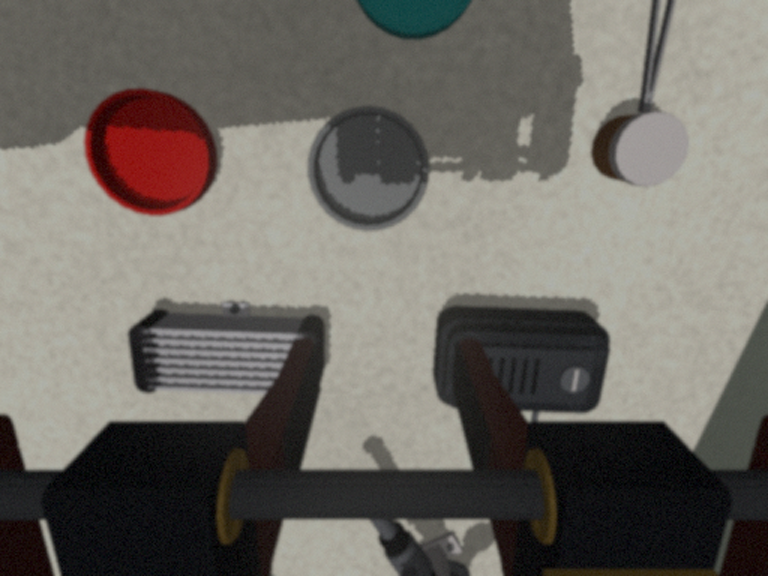

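Wrist view (1.5× scale): dish rim centre about (369,168), driver's gap end at x≈325, pump's gap end at x≈435, shadow outlines behind both. I'll check these against the model.

```bash
cat > chk.py <<'E'
import pickle
from h import *
import contextlib,io
with contextlib.redirect_stdout(io.StringIO()):
    from fit2 import box,cyl,pose,R
c=pickle.load(open('wr1.pkl','rb'))
im=cv2.resize(cv2.imread('pics/wr1.png'),None,fx=3,fy=3,interpolation=cv2.INTER_CUBIC)
g=np.array([.559,-.0225]);th=-1.365
def dr(m,x,col):
    u=px(c,pose(m,x)); 
    h=cv2.convexHull(u.astype(np.float32)); cv2.polylines(im,[np.int32((h+.5)*3)],True,col,1)
    h=h[:,0]; print(h.min(0)*1.5,h.max(0)*1.5)
pc=g+R(th)@[0,.048+.0675]; dc=g+R(th)@[0,-.048-.075]
dr(box(.078,.135,.052,.016,.006),[*pc,th],(0,0,255)); dr(box(.06,.15,.036,.009),[*dc,th],(0,0,255))
dr(cyl(.045,0,.024),[.5187,.1252,0],(0,255,0))
dr(cyl(.008,.036,.05),[.572,-.139,0],(255,0,255))
cv2.imwrite('pics/chk1.png',im[300:1000,200:1000])
print(w(c,np.array([[369,168]])/1.5,.024))
E
python3 chk.py
```

```text
[430.9066  308.43015] [616.9854  422.36035]
[124.7773 310.4215] [322.40454 397.1043 ]
[305.06577 103.91526] [427.9163 229.8094]
[351.37238 477.7367 ] [370.67383 504.5943 ]
[[0.52022196 0.12649826 0.024     ]]
```

View pics/chk1.png

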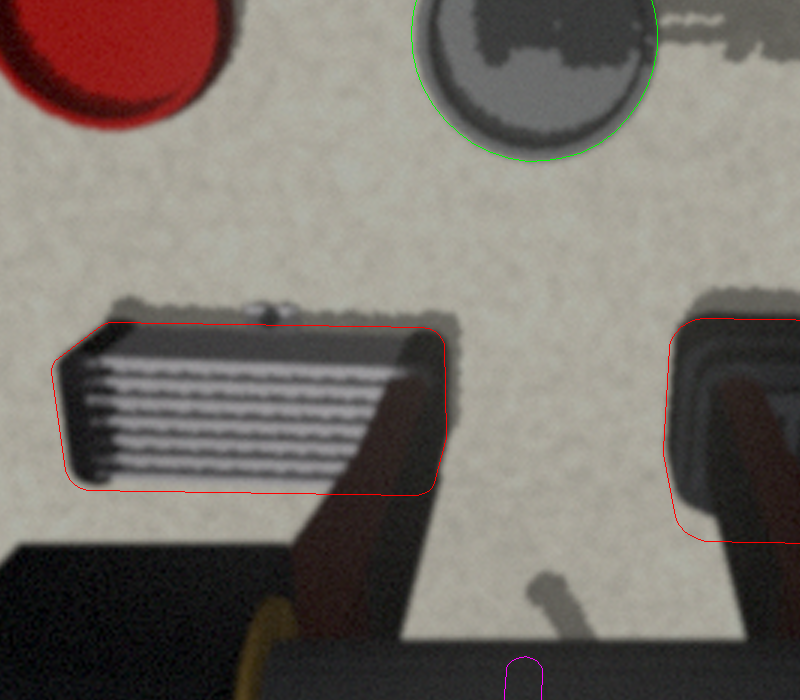

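```bash
cat > gg.py <<'E'
import sys
from go import *
TH=-1.365;G=np.array([.560,-.0225]);M=np.array([[np.cos(TH),-np.sin(TH)],[np.sin(TH),np.cos(TH)]])
def gap(p): return (np.array(p)[:2]-G)@M
if __name__=='__main__':
    a=list(map(float,sys.argv[1:])); p=G+M@np.array(a[:2])/1e3
    to(*p,a[2]/1e3,np.degrees(TH)+90); print('gap-frame mm',(gap(env.get_obs()['tool_pos'])*1e3).round(1))
E
python3 gg.py -219 -9 188
```

```text
t 2.0333 pos [0.5446 0.07   0.4051] yaw 12.82 tilt [ 7.0e-04  4.7e-03 -1.0e+00] F [-0.4 -0.8  0.2] op 0.05 shift mm [ -10.9 -124.5  217.7] turn 1.03
gap-frame mm [-93.7   3.8]
```

servo_tool:
  commands:
    - [-0.003,-0.035,0.01,1,0.57]
    - [-0.006,-0.07,0.03,1,0.57]
    - [-0.009,-0.1,0.06,1,0.57]
    - [-0.011,-0.124,0.09,1,0.57]
    - [-0.011,-0.125,0.12,1,0.57]
    - [-0.011,-0.125,0.15,1,0.57]
    - [-0.011,-0.125,0.16,1,0.57]
    - [-0.011,-0.125,0.16,1,0.57]

```text
clock: 2.7
tool_pos: [0.5056, 0.188, 0.2435]
tcp_rot: [-0.001, 0.995, 0.102, -0.002]
ft_force: [-0.4, -0.3, 0.5]
opening: 0.0498
```

```bash
python3 gg.py -219 -9 188
```

```text
t 2.7 pos [0.5056 0.188  0.2435] yaw 11.7 tilt [-0.0038  0.0021 -1.    ] F [-0.4 -0.3  0.5] op 0.0498 shift mm [ 1.5 -1.7 55.5] turn -0.09
gap-frame mm [-217.2  -10.3]
```

servo_tool:
  commands:
    - [0.0015,-0.0017,0.02,0,0.57]
    - [0.0015,-0.0017,0.04,0,0.57]
    - [0.0015,-0.0017,0.055,0,0.57]
    - [0.0015,-0.0017,0.055,0,0.57]
    - [0.0015,-0.0017,0.055,0,0.57]

```text
clock: 3.12
tool_pos: [0.5072, 0.1893, 0.1897]
tcp_rot: [-0.001, 0.995, 0.101, -0.001]
ft_force: [0.3, 0.4, 0.3]
opening: 0.0499
```

```bash
python3 gg.py -132 0 188;python3 - <<'E'
from h import *
im,c=cap('wrist','wr2'); cv2.imwrite('pics/wr2b.png',cv2.resize(im[...,::-1].copy(),(640,480)))
E
```

```text
t 3.1167 pos [0.5072 0.1893 0.1897] yaw 11.61 tilt [-0.003   0.0019 -1.    ] F [0.3 0.4 0.3] op 0.0499 shift mm [ 8.7 86.1  1.5] turn -0.18
gap-frame mm [-218.1   -8.4]
```

View pics/wr2b.png

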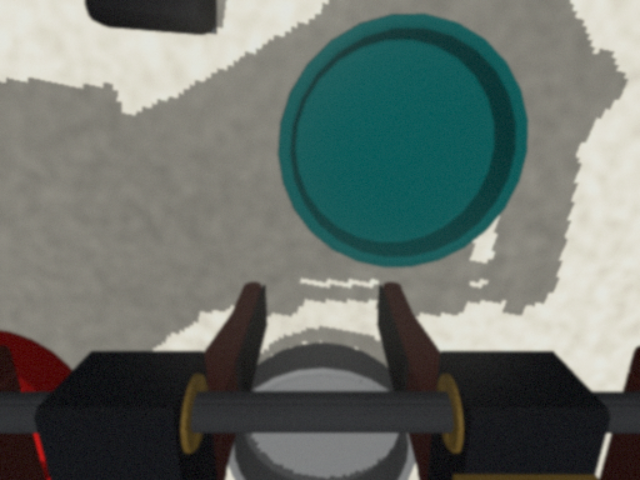

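The wrist view shows the fingertips at (250,290) and (390,290), cleanly between the turquoise dish and the grey one (grey at (325,420)). Starting the push.

servo_tool:
  commands:
    - [0.0,0.008,0.001,0,0.57]
    - [0.0,0.016,0.001,0,0.57]
    - [0.001,0.024,0.001,0,0.57]
    - [0.002,0.032,0.001,0,0.57]
    - [0.003,0.04,0.001,0,0.57]
    - [0.004,0.048,0.001,0,0.57]
    - [0.005,0.053,0.001,0,0.57]
    - [0.005,0.055,0.001,0,0.57]

```text
clock: 3.83
tool_pos: [0.5238, 0.1356, 0.189]
tcp_rot: [-0.001, 0.995, 0.101, -0.001]
ft_force: [0.1, 2.2, 1.6]
opening: 0.0499
```

```bash
python3 gg.py -132 0 188
```

```text
t 3.8333 pos [0.5238 0.1356 0.189 ] yaw 11.55 tilt [-0.0018  0.0022 -1.    ] F [0.1 2.2 1.6] op 0.0499 shift mm [ 3.2 30.1  0.9] turn -0.24
gap-frame mm [-162.1   -3.1]
```

servo_tool:
  commands:
    - [0.001,0.006,0.001,0,0.57]
    - [0.0018,0.012,0.001,0,0.57]
    - [0.0026,0.018,0.001,0,0.57]
    - [0.0032,0.024,0.001,0,0.57]
    - [0.0032,0.028,0.001,0,0.57]
    - [0.0032,0.031,0.001,0,0.57]
    - [0.0032,0.031,0.001,0,0.57]

```text
clock: 4.42
tool_pos: [0.5334, 0.1048, 0.1878]
tcp_rot: [-0.001, 0.995, 0.1, -0.001]
ft_force: [0.9, -0.7, -0.1]
opening: 0.0503
```

```bash
python3 gg.py -50 0 188;python3 - <<'E'
from h import *
im,c=cap('scene','sc3'); im=im[...,::-1]
cv2.imwrite('pics/sc3b.png',cv2.resize(im[140:307,217:371],None,fx=4,fy=4,interpolation=cv2.INTER_CUBIC))
E
```

```text
t 4.4167 pos [0.5334 0.1048 0.1878] yaw 11.49 tilt [-0.0019  0.0015 -1.    ] F [ 0.9 -0.7 -0.1] op 0.0503 shift mm [ 0.5 80.1 -0.4] turn -0.31
gap-frame mm [-1.301e+02 -1.000e-01]
```

View pics/sc3b.png

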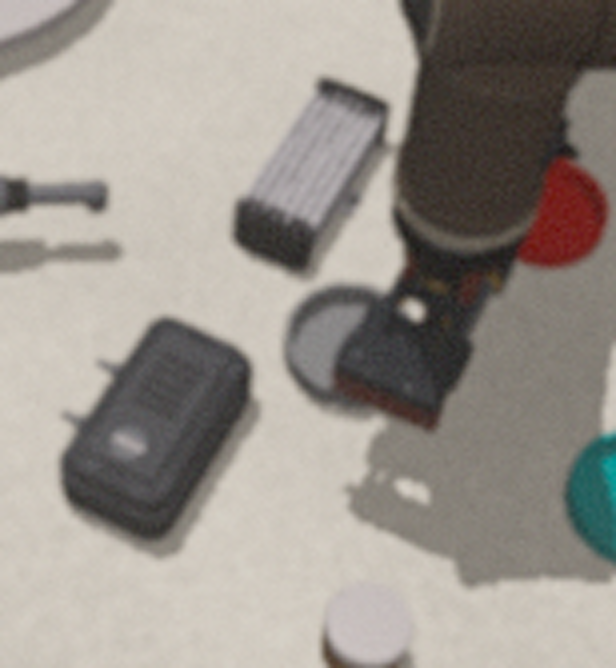

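The dish's left rim is at (285,345) and its top at (345,285). I'll compare that with the predicted pose.

```bash
python3 - <<'E'
from gg import *
import contextlib,io
with contextlib.redirect_stdout(io.StringIO()):
    from fit2 import cyl
c=env.get_calibration('scene')
for a in((-83,0),(-79,0),(-83,4)):
    p=G+M@np.array(a)/1e3
    u=(px(c,cyl(.045,0,.024)+[*p,0])-[217,140]+.5)*4; print(a,p.round(4),u.min(0))
E
```

```text
(-83, 0) [0.543  0.0587] [280.06552308 283.00816994]
(-79, 0) [0.5439 0.0548] [274.64837858 280.75688337]
(-83, 4) [0.547  0.0596] [277.52472875 287.29376794]
```

servo_tool:
  commands:
    - [0.0005,0.006,0,-0.3,0.57]
    - [0.0005,0.012,0,-0.3,0.57]
    - [0.0005,0.018,0,-0.3,0.57]
    - [0.0005,0.024,0,-0.3,0.57]
    - [0.0005,0.03,0,-0.3,0.57]
    - [0.0005,0.036,0,-0.3,0.57]
    - [0.0005,0.04,0,-0.3,0.57]

```text
clock: 5.05
tool_pos: [0.5419, 0.065, 0.1877]
tcp_rot: [-0.001, 0.995, 0.102, -0.001]
ft_force: [0.0, 2.1, 2.0]
opening: 0.05
```

```bash
python3 gg.py -45 0 188
```

```text
t 5.05 pos [0.5419 0.065  0.1877] yaw 11.76 tilt [-0.002   0.0013 -1.    ] F [0.  2.1 2. ] op 0.05 shift mm [-0.1 44.4 -0.4] turn -0.03
gap-frame mm [-89.4   0.2]
```

servo_tool:
  commands:
    - [0,0.006,0,0,0.57]
    - [0,0.012,0,0,0.57]
    - [0,0.018,0,0,0.57]
    - [0,0.024,0,0,0.57]

```text
clock: 5.38
tool_pos: [0.5469, 0.0409, 0.1877]
tcp_rot: [-0.001, 0.995, 0.102, -0.001]
ft_force: [-0.5, 0.9, 0.6]
opening: 0.0498
```

```bash
python3 gg.py -45 0 188;python3 - <<'E'
from h import *
im,c=cap('scene','sc4'); im=im[...,::-1]
cv2.imwrite('pics/sc4b.png',cv2.resize(im[140:307,217:371],None,fx=4,fy=4,interpolation=cv2.INTER_CUBIC))
E
```

```text
t 5.3833 pos [0.5469 0.0409 0.1877] yaw 11.76 tilt [-0.002   0.0013 -1.    ] F [-0.5  0.9  0.6] op 0.0498 shift mm [-0.1 19.7 -0.4] turn -0.03
gap-frame mm [-64.7   0.1]
```

View pics/sc4b.png

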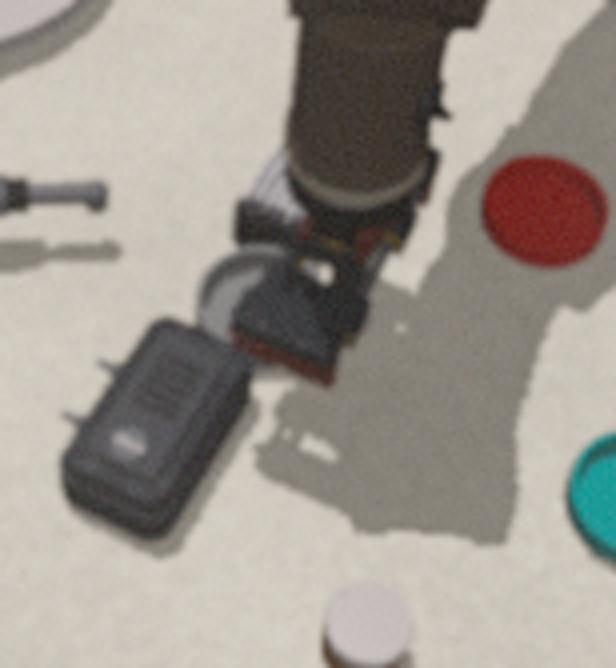

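The dish (left rim at (198,305)) is inside the gap between pump and driver, with no side force. I'll keep pushing straight.

servo_tool:
  commands:
    - [0,0.006,0,0,0.57]
    - [0,0.012,0,0,0.57]
    - [0,0.018,0,0,0.57]
    - [0,0.024,0,0,0.57]
    - [0,0.03,0,0,0.57]
    - [0,0.036,0,0,0.57]
    - [0,0.042,0,0,0.57]
    - [0,0.045,0,0,0.57]

```text
clock: 6.1
tool_pos: [0.5565, -0.0057, 0.1875]
tcp_rot: [-0.0, 0.995, 0.101, -0.001]
ft_force: [-0.7, 1.2, 1.4]
opening: 0.0501
```

```bash
python3 gg.py 35 -3 188
```

```text
t 6.1 pos [ 0.5565 -0.0057  0.1875] yaw 11.63 tilt [-2.e-03 -1.e-04 -1.e+00] F [-0.7  1.2  1.4] op 0.0501 shift mm [-2.8 52.2 -0.5] turn -0.16
gap-frame mm [-17.2  -0. ]
```

servo_tool:
  commands:
    - [0,0.006,0,0,0.57]
    - [0,0.012,0,0,0.57]
    - [0,0.018,0,0,0.57]
    - [0,0.024,0,0,0.57]
    - [0,0.03,0,0,0.57]
    - [0,0.034,0,0,0.57]
    - [-0.001,0.039,0,0,0.57]
    - [-0.002,0.044,0,0,0.57]

```text
clock: 6.77
tool_pos: [0.5634, -0.0496, 0.1875]
tcp_rot: [-0.0, 0.995, 0.101, -0.001]
ft_force: [0.4, 1.5, 1.6]
opening: 0.0504
```

```bash
python3 gg.py 60 -8 188
```

```text
t 6.7667 pos [ 0.5634 -0.0496  0.1875] yaw 11.63 tilt [-1.9e-03  1.0e-04 -1.0e+00] F [0.4 1.5 1.6] op 0.0504 shift mm [-5.7 32.8 -0.5] turn -0.16
gap-frame mm [27.2 -2.2]
```

servo_tool:
  commands:
    - [-0.001,0.005,0,0,0.57]
    - [-0.002,0.01,0,0,0.57]
    - [-0.003,0.015,0,0,0.57]
    - [-0.004,0.02,0,0,0.57]
    - [-0.005,0.025,0,0,0.57]
    - [-0.006,0.03,0,0,0.57]
    - [-0.0065,0.033,0,0,0.57]
    - [-0.0065,0.033,0,0,0.57]

```text
clock: 7.43
tool_pos: [0.5637, -0.0843, 0.1874]
tcp_rot: [0.0, 0.995, 0.101, -0.001]
ft_force: [0.8, 0.1, 0.6]
opening: 0.0501
```

```bash
python3 gg.py 73 -11 188; python3 - <<'E'
from h import *
a,_=cap('side','sd5'); b,_=cap('scene','sc5')
A=cv2.resize(a[185:285,235:335],None,fx=4,fy=4,interpolation=cv2.INTER_CUBIC)
B=cv2.resize(b[150:250,190:290],None,fx=4,fy=4,interpolation=cv2.INTER_CUBIC)
cv2.imwrite('pics/c5.png',np.hstack([A,B])[...,::-1].copy())
E
```

```text
t 7.4333 pos [ 0.5637 -0.0843  0.1874] yaw 11.57 tilt [-2.e-03 -6.e-04 -1.e+00] F [0.8 0.1 0.6] op 0.0501 shift mm [-1.9 11.8 -0.6] turn -0.22
gap-frame mm [61.2 -9. ]
```

View pics/c5.png

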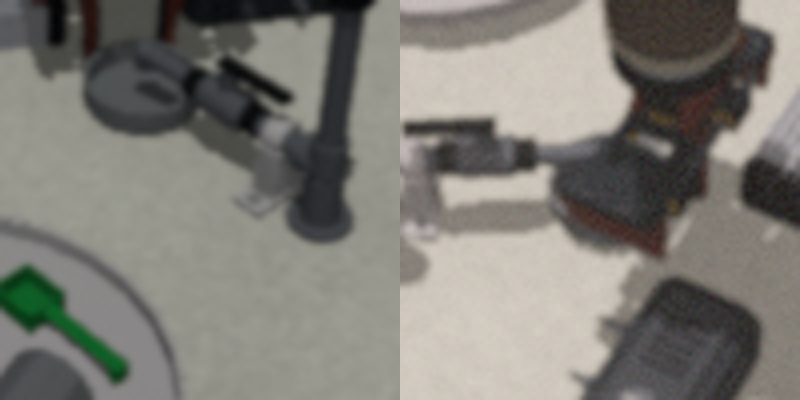

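```bash
python3 - <<'E'
from gg import *
import contextlib,io
with contextlib.redirect_stdout(io.StringIO()):
    from fit2 import cyl,crop
from scipy.optimize import least_squares
S,D=env.get_calibration('scene'),env.get_calibration('side')
def ext(c,m,p,o,k): return (px(c,m+[*p,0])-np.array(o)+.5)*k
m=cyl(.045,0,.024)
def f(p):
    u=ext(D,m,p,(235,185),4); return [u[:,0].min()-83,u[:,0].max()-198,u[:,1].max()-133]
s=least_squares(f,[.572,-.125],x_scale=.01); print('dish',s.x,f(s.x),gap(s.x)*1e3)
m2=cyl(.008,.036,.056)
def h(p):
    a=ext(S,m2,p,(217,140),4);b=ext(D,m2,p,(185,128),5)
    return [a[:,0].max()-107,a[:,1].max()-214,b[:,0].min()-417,b[:,1].max()-377]
s=least_squares(h,[.572,-.139],x_scale=.01); print('spout',s.x,np.round(h(s.x),1),gap(s.x)*1e3)
E
```

```text
dish [ 0.57028255 -0.12450698] [np.float64(-3.1253858533750645), np.float64(3.0934527911992973), np.float64(-0.29539743268856)] [101.95569005 -10.77922268]
spout [ 0.57198094 -0.13745874] [ 0.3 -0.4  0.3 -0. ] [114.98121646 -11.76332321]
```

The side crop shows the dish at (83–198, bottom 133), about 13 mm short of the spout, which is at (115,−12) mm in the gap frame. A final nudge, then a straight retreat.

servo_tool:
  commands:
    - [-0.0005,0.003,0,0,0.57]
    - [-0.001,0.006,0,0,0.57]
    - [-0.0015,0.009,0,0,0.57]
    - [-0.0018,0.011,0,0,0.57]
    - [-0.0018,0.012,0,0,0.57]
    - [-0.0018,0.012,0,0,0.57]

```text
clock: 8.03
tool_pos: [0.5642, -0.0962, 0.1873]
tcp_rot: [0.0, 0.995, 0.101, -0.001]
ft_force: [-0.4, -0.6, 0.4]
opening: 0.05
```

servo_tool:
  commands:
    - [0,-0.006,0,0,0.57]
    - [0,-0.014,0,0,0.57]
    - [0,-0.02,-0.01,0,0.57]
    - [0,-0.02,-0.04,0,0.57]
    - [0,-0.02,-0.08,0,0.57]
    - [0,-0.02,-0.12,0,0.57]
    - [0,-0.04,-0.15,0,0.57]
    - [0,-0.08,-0.16,0,0.57]

```text
clock: 8.7
tool_pos: [0.55, -0.0202, 0.3525]
tcp_rot: [0.002, 0.995, 0.098, 0.002]
ft_force: [1.0, 1.7, 0.9]
opening: 0.05
```

servo_tool:
  commands:
    - [0,-0.03,-0.01,0,0.57]
    - [0,-0.06,-0.02,0,0.57]
    - [0,-0.09,-0.02,0,0.57]
    - [0,-0.1,-0.02,0,0.57]
    - [0,-0.1,-0.02,0,0.57]
    - [0,-0.1,-0.02,0,0.57]

```text
clock: 9.2
tool_pos: [0.5302, 0.078, 0.3723]
tcp_rot: [0.002, 0.995, 0.098, 0.002]
ft_force: [-0.1, -0.5, 0.0]
opening: 0.0503
```

```bash
python3 gg.py -100 0 350; python3 - <<'E'
from h import *
a,_=cap('side','sd6'); b,_=cap('scene','sc6')
A=cv2.resize(a[185:285,235:335],None,fx=4,fy=4,interpolation=cv2.INTER_CUBIC)
B=cv2.resize(b[150:250,190:290],None,fx=4,fy=4,interpolation=cv2.INTER_CUBIC)
cv2.imwrite('pics/c6.png',np.hstack([A,B])[...,::-1].copy())
E
```

```text
t 9.2 pos [0.5302 0.078  0.3723] yaw 11.3 tilt [ 0.0046 -0.0041 -1.    ] F [-0.1 -0.5  0. ] op 0.0503 shift mm [ 8.6  4.3 22.3] turn -0.49
gap-frame mm [-104.5   -8.6]
```

View pics/c6.png

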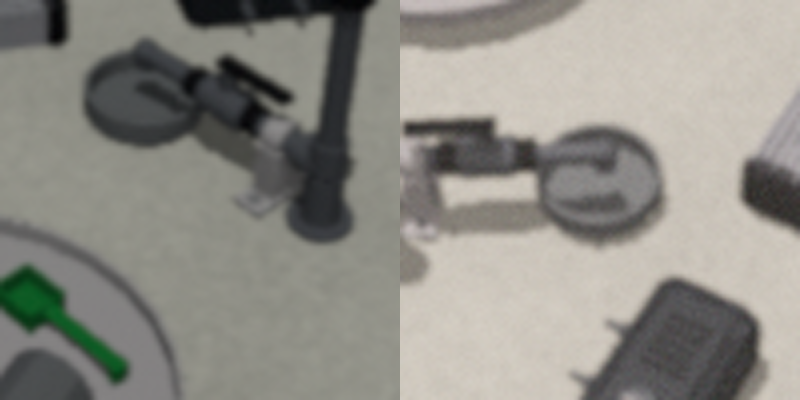

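In the scene half the dish spans (537–662, 124–240), and in the side half (84–201, 50–145). The spout tip is over its middle. I'll check this with numbers.

```bash
python3 - <<'E'
from gg import *
import contextlib,io
with contextlib.redirect_stdout(io.StringIO()):
    from fit2 import cyl
from scipy.optimize import least_squares
S,D=env.get_calibration('scene'),env.get_calibration('side')
m=cyl(.045,0,.024)
e=lambda c,p,o:(lambda u:np.r_[u.min(0),u.max(0)])((px(c,m+[*p,0])-np.array(o)+.5)*4)
fs=lambda p:e(S,p,(190,150))-[137,124,262,240]
fd=lambda p:e(D,p,(235,185))-[84,50,201,145]
for n,f in(('scene',fs),('side',fd),('both',lambda p:np.r_[fs(p),fd(p)])):
    s=least_squares(f,[.572,-.137],x_scale=.01); print(n,s.x.round(4),f(s.x).round(1),'minus spout mm',((s.x-[.572,-.1375])*1e3).round(1),gap(s.x)*1e3)
# other loose things: change outside the work
for n in('scene','side'):
    d=cv2.absdiff(cv2.GaussianBlur(cv2.imread(f'pics/{n}0.png'),(5,5),0),cv2.GaussianBlur(cv2.imread(f'pics/{"sc6" if n=="scene" else "sd6"}.png'),(5,5),0)).max(2)
    B={'turntable':((.40,-.42,.05),80) ,'jar':((.7038,.1829,.03),14),'mag':((.4227,.3181,.02),14)}
    for k,(X,r) in B.items():
        u,v=px(env.get_calibration(n),[X])[0].astype(int); print(n,k,(u,v),d[max(v-r,0):v+r,u-r:u+r].mean().round(1))
E
```

```text
scene [ 0.5706 -0.1431] [-1.9 -2.8  1.9  2.4] minus spout mm [-1.4 -5.6] [120.22328499 -14.23000349]
side [ 0.5709 -0.1415] [-2.9 -3.7  2.8  3. ] minus spout mm [-1.1 -4. ] [118.74988399 -13.70213049]
both [ 0.5708 -0.1426] [-1.5 -2.4  2.3  2.9 -2.9 -2.9  2.9  3.9] minus spout mm [-1.2 -5.1] [119.76383431 -13.99149852]
scene turntable (np.int64(210), np.int64(113)) 16.4
scene jar (np.int64(308), np.int64(297)) 12.9
scene mag (np.int64(413), np.int64(248)) 9.5
side turntable (np.int64(203), np.int64(271)) 8.7
side jar (np.int64(301), np.int64(148)) 0.8
side mag (np.int64(225), np.int64(132)) 0.5
```

```bash
python3 -c "
from plant import env
print(env.get_obs()['ft_force'],abs(env.get_obs()['qd']).max()); env.job_done()"
```

```text
[0.41754523 0.28135586 0.08291739] 0.01152640298708758
the job is handed in; nothing more can be done
```

I pushed the grey dish through the gap between the air pump and the LED driver until it stood under the spout. I then backed the hand off and up, and handed the job in at about 9.3 s. The two fingers acted as a cradle behind the dish, about 50 mm apart, with the tips 6–8 mm above the shelf.

**Position:** the last pictures from both fixed cameras put the dish about 4–6 mm past the point under the spout, against the 15 mm allowed. It is about 120 mm past the middle of the gap, where at least 80 mm was needed. I left that offset as it was. My two readings of the spout differed by about 4 mm, so the true offset could be a few millimetres more or less.

**Contact:** the wrist force read about 3 N or less after each push. At hand-in it was near zero, with the arm clear of everything.

**Other loose things:**
- **Jar and magnet:** the side camera's before and after pictures showed essentially no change around them.
- **Things on the turntable:** pixel differences were larger (about 9–16 levels), and around the jar and magnet in the scene camera too (10–13). I put this down to the arm's moving shadow, because the hand never went low near the turntable, but I didn't measure each item.
- **Tweezers:** I didn't check these separately.

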